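# Weigh a trinket pot on a dresser-top steelyard

### The arm

A 6-joint arm with a two-finger parallel gripper is mounted at the origin on the work surface. World frame = base frame: x ahead of the robot, y to its left, z up, the work surface at z = 0. Lengths are in mm, angles in rad, forces in N, time in s.
With the tool pointing down it reaches from about 225 to 725 mm from the base axis. Payload 3.1 kg.
Tool frame: the origin (TCP) lies at the very end of the fingers, on their centre line; the grasp point (between the pads) lies 19 mm behind it; z points along the fingers, y is the line along which they close (so a half turn about z gives the same grasp; the last joint's range is limited). The gripper opens to 85 mm and grips with 20 to 120 N. Pads are 22 mm wide; open, the fingers measure 114 mm over their backs; the gripper's body (76 mm by 85 mm) begins 54 mm behind the grasp point. The pads swing forward as they close: fully open they stand 13 mm farther back than shut.
Start: joints at [-1.441, 0.048, 0.099, 1.622, 0, 1.443], TCP at [133.836, -507.647, 192.512] pointing down, gripper open.
Joint ranges: [-2.91, 2.91], [-0.99, 1.94], [-1.21, 1.42], [-2.12, 2.29], [-1.49, 1.47], [-3.14, 3.14]. Speed limits (rad/s): [2.79, 2.79, 3.14, 3.14, 3.14, 3.14].

### API

Orientations are given as a 3x3 rotation matrix whose columns are the frame's x, y, z axes.
In Python, from cell import robot, fingers, cams gives the robot as it stands. Calls block until the motion is done:
- robot.move_to(position, orientation): joint-space move of the TCP to a pose.
- robot.line_to(position, feed=150, attitude=None, contact_N=None): straight line of the TCP; attitude=None keeps the orientation; feed is the mean speed in mm/s. With contact_N (N) it stops when the force on the tool has changed by that much, and returns True; else False.
- robot.move_j(angles): joint-space move.
- fingers.open_jaws() and fingers.grasp(f_grip=None): open the fingers fully, or close them until they stop; f_grip is the grip in N (None keeps the last).
- robot.hold(seconds).
- robot.ik(position, orientation): joint angles nearest the present ones, or None.
- robot.get_obs(): the state.
- cams.read_camera(name): name is "scene" or "top" or "wrist"; returns the picture (400x640x3 uint8, red, green, blue); there is no depth.
- cams.camera_info(name): a dict with "fx", "fy", "cx", "cy" (pixels), "k1" (the pictures are not rectified: a ray, as slopes to the right and down, at radius r is drawn at 1 + k1 r^2 times it, then the intrinsics apply), "pose" (4x4, takes a point from camera to world coordinates). Camera axes: x right, y up, looking along -z (the intrinsics and any distortion apply to the point x, -y, -z); pixel columns grow to the right and rows downward; lengths in mm; the calibration is good to about 2 mm. A picture is of the moment at which its call begins: read the wrist's pose just before it. camera_info takes no time and is no camera call; for the wrist camera it gives the pose at the moment of the call.
A pose or a line that the arm cannot do raises robot.MotionError and nothing moves.
- robot.close_job(): hands the job in; it is judged then, once.
The state is a dict: "time": time; "joints": joint angles; "joint_velocities": joint speeds; "joint_torque": joint torques, N m; "tool_pos": TCP position; "eef_rot": TCP orientation; "wrist_force": force on the tool from outside, world axes, zero at the start; "torque": the same for the moment, N m; "gripper_width": finger opening in mm; "grasp_force": force on a finger pad.
Only numpy, scipy, OpenCV 4.12 (cv2) and the standard library are available. Lean on these libraries where they do the work, as an engineer would, in place of code of your own. Each camera call takes 0.05 s, during which the arm holds its last target. There are 200 camera calls.

### The job

Weigh the little filled steel trinket pot: set it gently upright in the dish of the steelyard, then slide the poise along the notched beam until the pointer, left free, comes to rest level with the small centre tab in its gate. Keep a light touch on the scale, whose pivots are delicate, and leave the other things on the dresser where they are.

Things in the scene. Friction and masses are not known exactly. Their poses are not given: they have to be found in the camera images.
- trinket_pot: Plain steel round pot with a low domed lid, closed, 43 mm tall: straight drum 34 mm in diameter, lid rim 37 mm in diameter at heights 34 to 38 mm. Starts upright on the tray (tray floor 6 mm above the dresser top; tray rim 18 mm high). Full: 0.08 to 0.31 kg, unknown beforehand. Origin: centre of its underside, z up.
- dish_floor (a point): Centre of the inner floor (upper surface) of the round aluminium dish hung at the load end of the beam. Floor 64 mm across, mouth 102 mm inside diameter, 40 mm above this floor; wall 4 mm. Weighed down by the pot it sinks about 9 mm.
- dish: The same dish. Origin midway between its two trunnion pins, 36 mm above its inner floor and 4 mm below the mouth; z up out of the dish. It swings freely about the pins (its x axis, parallel to the beam's pivot). The fork's arms stand 60 to 68 mm from the dish centre at +x and -x, tops 5 mm above the pins.
- beam: Steelyard beam, aluminium bar 6 mm thick, 14 mm tall, ridges on its top edge. Origin on the pivot, 115 mm above the tray floor. -y runs from the pivot over the poise to the pointer, +y to the dish (95 mm off). Rocks 0.09 rad either way about x; at rest in about 1 s. With poise and dish it bears no more than 25 N from the fingers. Fixed column of two cheeks, tops 8 mm above the pivot.
- poise: Brass poise, 0.2 kg, around the beam: block 18 mm along the beam, 30 mm across, 44 mm tall, its top 20 mm above the beam's centre line. Origin on that line. Slides along the beam only, 45 mm to 201 mm from the pivot, between end stops. Spring pawl: 14 notches 12 mm apart, first at 45 mm (balances the empty scale). A push of about 3 N carries it over a ridge. Let go, it settles in a notch. Starts in one of the first three.
- poise_knob (a point): Centre of the top of the plain upright round knob at the poise's side: 16 mm in diameter, 38 mm tall, its axis 32 mm from the beam's centre plane on the -x side, its top 22 mm above and its foot 16 mm below the beam's centre line, joined to the block by an 8 mm neck. Pushed here, or pinched with 6 to 8 N, the poise slides.
- pointer_tip (a point): Tip of the thin dark pointer at the far end of the beam, 245 mm from the pivot, moving up and down in a gate. Up means that the load outweighs the poise. Each notch that the poise moves away from the pivot lowers it about 7.5 mm, unless the beam lies on a stop (tip 22 mm above or below the mark).
- centre_mark (a point): The fixed middle of the gate, level with the white centre tab (10 mm tall: 5 mm above and below this point) on the gate's upright. The load is weighed when the pointer tip stands at this height with nothing touching the beam. The upright stands beyond the pointer, 14 mm further from the pivot, 155 mm tall.
- jewellery_stand: Bystander: white ceramic three-tier jewellery stand, 206 mm tall, plates 110, 88 and 66 mm across, behind the dish. Origin under its foot.
- cloche: Bystander: small glass cloche with a knob, 72 mm across, 92 mm tall, behind the beam. Origin under its centre.
- lip_balm: Bystander: red plastic lip balm case with a twist cap, standing, 17 mm across, 66 mm tall. Origin under its foot.
- hair_pin_a: Bystander: aluminium hair pin lying flat, 63 by 17 mm, 4 mm thick, at the front of the tray. Origin at its middle, underneath.
- hair_pin_b: Bystander: the same, behind the scale.
- scent_bottle: Bystander: amber glass scent jar, 52 mm across, 100 mm tall, left of the tray. Origin under its foot.
- hairbrush: Bystander: hairbrush lying right of the tray.

How it is judged (in metres and radians):
On the way, in this order (a step that is already met when the one before it is completed fails the run):
1. the pot stands upright in the dish, let go (horizontal distance between trinket_pot and dish_floor below 0.035 m and z of trinket_pot in the frame of dish between -0.042 and -0.026 m and angle between trinket_pot's own z axis and vertical below 0.4 rad and contact force between the fingers and trinket_pot below 0.05 N), for 0.3 s.
2. the pointer rests level with the centre tab, the beam and poise free of the fingers (all of step 1 and contact force between each of the arm, the fingers and beam below 0.05 N and z of pointer_tip in the frame of centre_mark between -0.005 and 0.005 m and angular speed of beam below 0.06 rad/s), for 0.4 s.
At the end, for the whole second after the job is handed in: The pot stands upright (within 0.4 rad) on the floor of the dish, within 35 mm of its centre; with nothing touching beam, poise or dish, the pointer tip is at rest within 5 mm of the height of the centre mark (all of step 2).
It fails at once if the fingers load the beam, poise or dish with more than 25 N (contact force between any of the fingers, the arm and beam above 25 N).
It fails at once if the pot is banged into the dish (over 20 N) (contact force between trinket_pot and dish above 20 N).
It fails at once if the pot is tipped over (angle between trinket_pot's own z axis and vertical above 0.8 rad).
It fails at once if a bystander is pushed more than 25 mm (distance of any of jewellery_stand, cloche, lip_balm, hair_pin_a, hair_pin_b, scent_bottle, hairbrush from where it was at the start of the episode above 0.025 m).
It fails at once if the stand, cloche, lip balm case or scent bottle is toppled (angle between any of jewellery_stand, cloche, lip_balm, scent_bottle's own z axis and vertical above 0.5 rad).
It also fails if it takes over 72 s, if anything falls off the work surface, if the arm or the gripper's body presses on something with over 40 N, if the wrist force passes 120 N, or if a joint passes its speed limit or range.

## Working session

There is one attempt and no reset: what is moved stays moved. The work goes in short steps, each a Python script; the robot and the scene stay as the last script left them, time stands still between calls to the robot, and variables do not carry over. Pictures are saved under pics/ and viewed, at most 10 in all, crops included, and the job is handed in when it is done.

```bash
ls; mkdir -p pics; python3 - <<'E'
from cell import robot,fingers,cams
import cv2
for n in("scene","top"):
    cv2.imwrite(f"pics/{n}0.png",cams.read_camera(n)[:,:,::-1])
    print(n,cams.camera_info(n))
o=robot.get_obs();print(o["time"],o["eef_rot"],o["gripper_width"])
E
```

```text
pics
scene {'fx': 376.7372937195426, 'fy': 376.7372937195426, 'cx': 321.6100284405619, 'cy': 199.21178713738038, 'k1': -0.06558760412929761, 'pose': array([[ 5.75697480e-01, -6.83345177e-01,  4.49012005e-01,
         1.01749144e+03],
       [ 8.17650067e-01,  4.84181521e-01, -3.11474915e-01,
        -2.85031883e+02],
       [-4.55843495e-03,  5.46450019e-01,  8.37479311e-01,
         8.84201227e+02],
       [ 0.00000000e+00,  0.00000000e+00,  0.00000000e+00,
         1.00000000e+00]])}
top {'fx': 411.1756729574532, 'fy': 411.1756729574532, 'cx': 324.7803292317505, 'cy': 205.78733117540398, 'k1': -0.04714314952505807, 'pose': array([[-2.17336853e-04,  9.95013023e-01, -9.97448579e-02,
         4.67722726e+02],
       [-9.99993251e-01, -5.82067100e-04, -3.62754498e-03,
        -1.92315250e+00],
       [-3.66751270e-03,  9.97433963e-02,  9.95006434e-01,
         1.23915978e+03],
       [ 0.00000000e+00,  0.00000000e+00,  0.00000000e+00,
         1.00000000e+00]])}
0.1 [[ 9.66963750e-01  2.54913735e-01 -3.06642737e-04]
 [ 2.54913805e-01 -9.66961480e-01  2.10883939e-03]
 [ 2.41060410e-04 -2.11733871e-03 -9.99997729e-01]] 85.25373263734926
```

View pics/scene0.png

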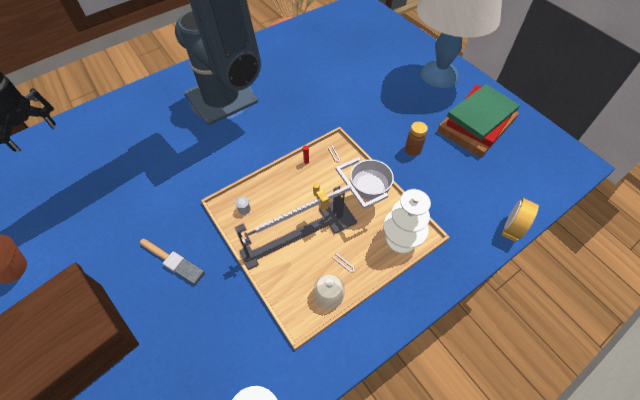

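View pics/top0.png

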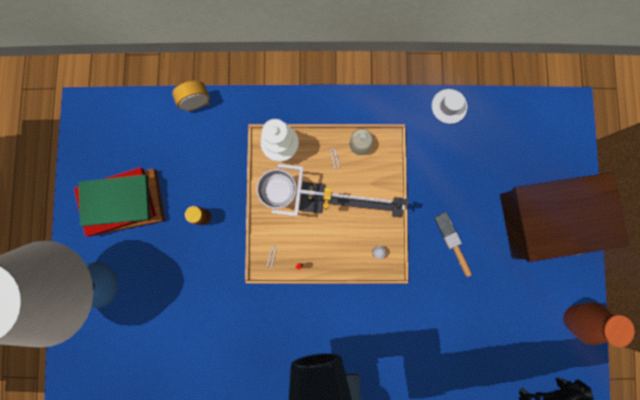

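The scene view shows the pot at (243,205), dish mouth at (372,178) and poise knob at about (318,188). In the top view the pot is at (379,252), dish at (277,189), poise at (327,197) and gate at (400,207). Next I cast rays from these pixels.

```bash
cat > h.py <<'E'
from cell import robot,fingers,cams
import numpy as np,cv2
def ray(info,uv):
    d=np.array([(uv[0]-info["cx"])/info["fx"],(uv[1]-info["cy"])/info["fy"]]);s=d.copy()
    for _ in range(20): s=d/(1+info["k1"]*(s@s))
    P=info["pose"];v=P[:3,:3]@np.array([s[0],-s[1],-1]);return P[:3,3],v/np.linalg.norm(v)
def onz(info,uv,z):
    o,v=ray(info,uv);return o+v*(z-o[2])/v[2]
def tri(i1,a,i2,b):
    o,v=ray(i1,a);p,w=ray(i2,b)
    t=np.linalg.lstsq(np.c_[v,-w],p-o,rcond=None)[0];A=o+v*t[0];B=p+w*t[1]
    return (A+B)/2,np.linalg.norm(A-B)
def proj(info,X):
    c=np.linalg.inv(info["pose"])@np.r_[X,1];s=np.array([c[0],-c[1]])/-c[2];s=s*(1+info["k1"]*(s@s))
    return s*[info["fx"],info["fy"]]+[info["cx"],info["cy"]]
def snap(n,f,crop=None,k=1):
    i=cams.camera_info(n);im=cams.read_camera(n);np.save(f"pics/{f}.npy",im);np.save(f"pics/{f}_i.npy",i,allow_pickle=True)
    b=im[:,:,::-1]
    if crop: b=b[crop[1]:crop[3],crop[0]:crop[2]]
    cv2.imwrite(f"pics/{f}.png",cv2.resize(b,None,fx=k,fy=k,interpolation=cv2.INTER_CUBIC));return i,im
E
python3 - <<'E'
from h import *
np.set_printoptions(precision=1,suppress=True)
s=cams.camera_info("scene");t=cams.camera_info("top")
print("pot",onz(t,(379,252),49),onz(s,(243,203),49),tri(s,(243,203),t,(379,252)))
print("dish",tri(s,(372,178),t,(277,189)),onz(t,(277,189),125))
print("gate",tri(s,(242,236),t,(400,207)))
S=cv2.imread("pics/scene0.png");T=cv2.imread("pics/top0.png")
for n,im in(("s",S),("t",T)):
    h=cv2.cvtColor(im,cv2.COLOR_BGR2HSV);m=cv2.inRange(h,(20,150,110),(32,255,255))
    N,_,st,c=cv2.connectedComponentsWithStats(m);print(n,[(st[k].tolist(),c[k]) for k in range(1,N) if st[k][4]>8])
b=np.vstack([cv2.resize(S[130:270,200:400],None,fx=3.2,fy=3.2,interpolation=2)[:,:640],np.zeros((0,640,3),np.uint8)])
cv2.imwrite("pics/sc.png",b)
E
```

```text
pot [ 453.2 -153.7   49. ] [ 459.5 -150.6   49. ] (array([ 454.2, -152. ,   43. ]), np.float64(5.250000887030713))
dish (array([628. , 136. , 120.9]), np.float64(6.152181194708319)) [625.7 132.9 125. ]
gate (array([ 577.7, -206. ,  107.7]), np.float64(0.006794569208450444))
s [([518, 212, 15, 10, 46], array([525.1, 216.4]))]
t [([174, 83, 21, 18, 203], array([182.6,  90.9])), ([323, 188, 8, 14, 76], array([326.8, 194.1])), ([323, 203, 5, 6, 21], array([325.2, 205.6])), ([186, 207, 16, 16, 200], array([193.4, 214.3]))]
```

View pics/sc.png

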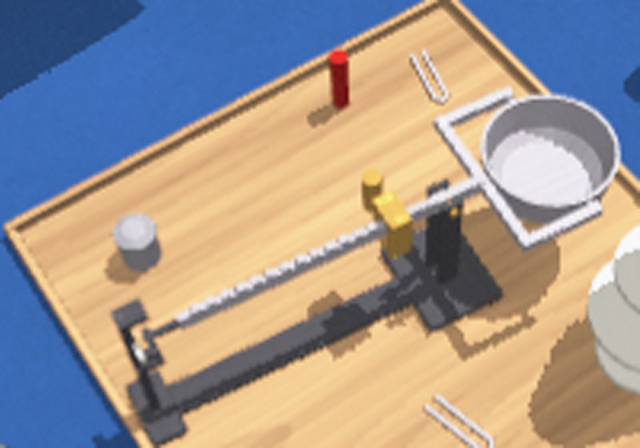

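The crop confirms that the poise sits next to the column, with the knob on the robot side and the dish about level. Opened fully, the fingers measure 114 mm, wider than the 102 mm mouth, so I'll grip only the lid rim with the fingertips. Now a close look at the pot and at the scale.

```bash
cat >> h.py <<'E'
BD=np.array([.143,.99]);BD/=np.linalg.norm(BD)   # beam +y in world
def R(): 
    y=np.r_[-BD,0];z=np.array([0,0,-1.]);return np.c_[np.cross(y,z),y,z]
E
python3 - <<'E'
from h import *
np.set_printoptions(precision=1,suppress=True)
robot.move_to([454,-152,180],R())
i,im=snap("wrist","w1"); print(robot.get_obs()["time"],i["pose"],i["fx"])
robot.move_to([560,60,330],R())
i,im=snap("wrist","w2"); print(robot.get_obs()["time"],i["pose"][:3,3])
E
```

```text
1.8917 [[  -0.1    0.9    0.3  534.3]
 [  -1.    -0.1   -0.  -164.1]
 [   0.    -0.3    0.9  360.8]
 [   0.     0.     0.     1. ]] 277.77260121293983
6.7333 [640.4  48.5 510.8]
```

View pics/w1.png

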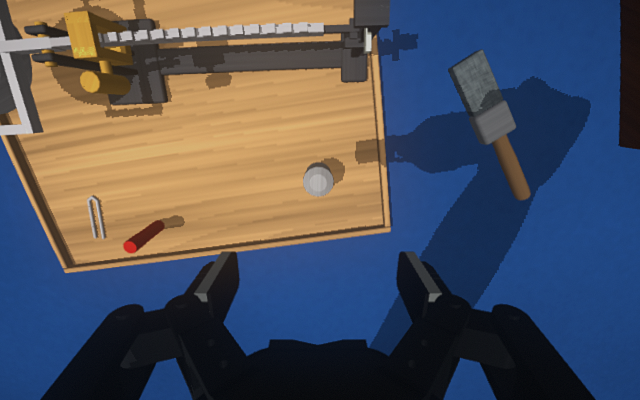

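View pics/w2.png

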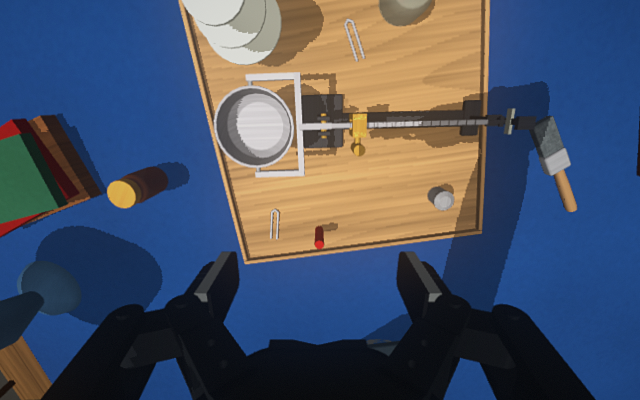

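w1 shows the pot at (318,180), with the knob's top end at about (90,82). w2 shows the dish mouth at about (255,126), the knob at (358,150), the pot at (443,200) and the beam running from about (302,128) to (490,121). Next I triangulate.

```bash
python3 - <<'E'
from h import *
np.set_printoptions(precision=1,suppress=True)
L=lambda f:(np.load(f"pics/{f}_i.npy",allow_pickle=True).item(),np.load(f"pics/{f}.npy"))
(a,A),(b,B)=L("w1"),L("w2");t=cams.camera_info("top");s=cams.camera_info("scene")
def grey(im,box):
    x0,y0,x1,y1=box;h=cv2.cvtColor(im[y0:y1,x0:x1],cv2.COLOR_RGB2HSV)
    m=cv2.morphologyEx(cv2.inRange(h,(0,0,60),(179,60,255)),cv2.MORPH_OPEN,np.ones((3,3)))
    c=max(cv2.findContours(m,0,1)[0],key=cv2.contourArea);e=cv2.minEnclosingCircle(c);return np.array(e[0])+[x0,y0],e[1]
p1,r1=grey(A,(290,155,340,205));p2,r2=grey(B,(425,180,460,220));print(p1,r1,p2,r2)
print("pot",onz(a,p1,42),onz(b,p2,42),tri(a,p1,b,p2))
print("pot top cam",onz(t,(379,252),42))
d,rd=(255,126),0
print("dish",tri(b,d,t,(277,189)),tri(b,d,s,(372,178)),onz(b,d,125))
for e in((216,126),(293,126),(255,87),(255,166)):print(onz(b,e,125))
print("knob",tri(a,(90,83),b,(357,150)),tri(b,(357,150),t,(325,206)))
print("tip/gate",onz(b,(511,121),155), onz(b,(302,126),128),onz(b,(480,122),121))
# orange pin ends at pivot & poise mask
h=cv2.cvtColor(B,cv2.COLOR_RGB2HSV);m=cv2.inRange(h,(18,150,90),(32,255,255));m[:, :300]=0
N,_,st,c=cv2.connectedComponentsWithStats(m);print([(st[k].tolist(),c[k].round(1).tolist()) for k in range(1,N)])
cr=[cv2.resize(A[20:120,0:170],(640,376),interpolation=2)[:,:,::-1],cv2.resize(B[60:180,200:380],(640,427),interpolation=2)[:,:,::-1]]
cv2.imwrite("pics/c1.png",cv2.resize(np.vstack(cr),None,fx=.74,fy=.74))
E
```

```text
[318.3 179.2] 16.509550094604492 [440.4 197.8] 13.290029525756836
pot [ 453.9 -153.5   42. ] [ 457.1 -147.    42. ] (array([ 450.7, -153.1,   27. ]), np.float64(1.0593835554218152))
pot top cam [ 453.1 -154.6   42. ]
dish (array([627.6, 135.3, 118.3]), np.float64(3.679392321060268)) (array([629.3, 137.2, 121.9]), np.float64(2.4502713906508498)) [628.7 135.4 125. ]
[636.6 187.9 125. ]
[621.2  84.6 125. ]
[677.1 125.1 125. ]
[575. 147. 125.]
knob (array([578.6,   4.1, 138.5]), np.float64(0.5616876412716153)) (array([577.9,   2.3, 130.6]), np.float64(1.7100535265781354))
tip/gate [ 590.9 -190.3  155. ] [619.6  72.4 128. ] [ 590.5 -169.7  121. ]
[([349, 113, 18, 43, 536], [358.1, 131.4]), ([321, 114, 5, 2, 10], [323.0, 114.5]), ([321, 121, 5, 1, 5], [323.0, 121.0]), ([321, 130, 5, 2, 6], [322.8, 130.2]), ([322, 136, 5, 2, 9], [323.8, 136.4])]
```

View pics/c1.png

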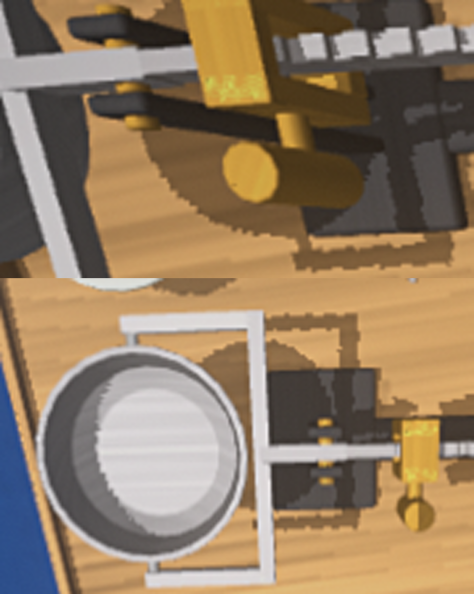

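The crop shows the pivot pins at about (323,126) in w2. The mouth centre is at (254,127), and the knob top is at (359,150) in w2 and (89.4,81.4) in w1. Now I pick up the pot and weigh it.

```bash
sed -i 's/BD=np.array(\[.143,.99\])/BD=np.array([.119,.993])/' h.py; python3 - <<'E'
from h import *
np.set_printoptions(precision=2,suppress=True)
L=lambda f:np.load(f"pics/{f}_i.npy",allow_pickle=True).item()
a,b=L("w1"),L("w2");s=cams.camera_info("scene");t=cams.camera_info("top")
print("dish",tri(b,(253.8,126.8),s,(371.9,176.3)),tri(b,(253.8,126.8),t,(277,188.5)),onz(b,(253.8,126.8),121))
print("knob",tri(a,(89.4,81.4),b,(358.9,150.1)),onz(b,(358.9,150.1),143),onz(a,(89.4,81.4),143))
print("pivot",onz(b,(323.2,125.6),122))
def wf(n=8):
    f=[]
    for _ in range(n): robot.hold(.05);f.append(robot.get_obs()["wrist_force"])
    f=np.array(f);return f.mean(0),f.std(0)
robot.move_to([454,-153.5,110],R()); robot.hold(.3);f0=wf();print("f0",f0)
robot.line_to([454,-153.5,34.5],feed=100); fingers.grasp(25)
o=robot.get_obs();print(o["gripper_width"],o["grasp_force"],o["tool_pos"])
robot.line_to([454,-153.5,110],feed=80); robot.hold(.3);f1=wf();print("f1",f1,"mass",(f0[0]-f1[0])[2]/9.81)
snap("wrist","w3")
o=robot.get_obs();print(o["time"],o["gripper_width"],o["grasp_force"])
E
```

```text
dish (array([628.49, 137.24, 128.12]), np.float64(1.6010547752153812)) (array([627.13, 133.82, 132.25]), np.float64(4.081554649466198)) [627.82 138.2  121.  ]
knob (array([578.88,   1.92, 141.62]), np.float64(0.01657805257228295)) [579.12   2.09 143.  ] [578.59   0.87 143.  ]
pivot [615.65  44.19 122.  ]
f0 (array([ 0.01, -0.  ,  0.03]), array([0.49, 0.48, 0.65]))
0.06132147223004181 0.0 [ 453.96 -153.47   34.45]
f1 (array([-0.21, -0.21,  0.02]), array([0.41, 0.53, 0.35])) mass 0.0008457816999727453
15.7167 0.2858731878502185 0.0
```

View pics/w3.png

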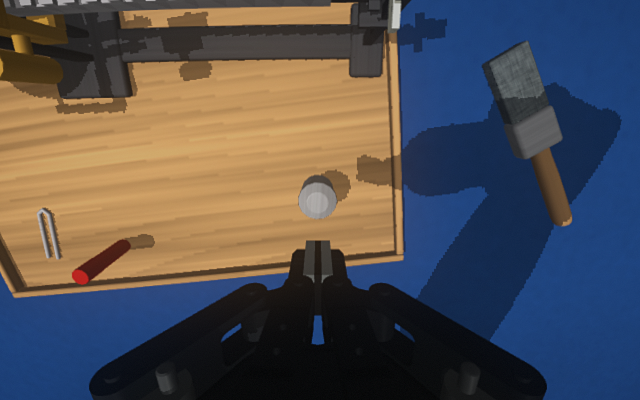

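The fingers closed without the pot. It still stands upright, at (318,198) in w3. I'll recompute its position to tell whether the grip was too high or off to one side.

```bash
python3 - <<'E'
from h import *
np.set_printoptions(precision=1,suppress=True)
for f,box in(("w1",(290,155,345,205)),("w3",(290,168,345,228))):
    i=np.load(f"pics/{f}_i.npy",allow_pickle=True).item();A=np.load(f"pics/{f}.npy")
    x0,y0,x1,y1=box;h=cv2.cvtColor(A[y0:y1,x0:x1],cv2.COLOR_RGB2HSV)
    m=cv2.morphologyEx(cv2.inRange(h,(0,0,130),(179,60,255)),cv2.MORPH_OPEN,np.ones((3,3)))
    c=max(cv2.findContours(m,0,1)[0],key=cv2.contourArea);(u,v),r=cv2.minEnclosingCircle(c)
    X=onz(i,(u+x0,v+y0),43);E=onz(i,(u+x0+r,v+y0),43);print(f,u+x0,v+y0,r,X,np.linalg.norm(E-X))
    print(proj(i,[454,-153.5,43]),"tcp",proj(i,robot.get_obs()["tool_pos"]))
E
```

```text
w1 317.7732925415039 181.0093173980713 15.076774597167969 [ 452.1 -152.6   43. ] 17.798389141217616
[318.3 179.3] tcp [318.5 196.8]
w3 317.0 200.125 18.934608459472656 [ 452.  -152.6   43. ] 17.82917719033588
[317.7 198.1] tcp [317.8 227.4]
```

The pot hasn't moved, so the fingertips passed over the lid: in w3 the shut tips appear at row ~240, while the TCP projects to row 227. I'll solve for the tip height from that and regrasp lower.

```bash
python3 - <<'E'
from h import *
np.set_printoptions(precision=1,suppress=True)
for f,tcp in(("w3",[454,-153.5,110]),("w1",[454,-152,180])):
    i=np.load(f"pics/{f}_i.npy",allow_pickle=True).item()
    for dx in(-11,0,11): print(f,dx,[proj(i,np.array(tcp)+[dx,0,dz]).round().tolist() for dz in(0,8,16,24,30)])
fingers.open_jaws()
robot.line_to([452.5,-153,22],feed=100); fingers.grasp(25)
o=robot.get_obs();print(o["gripper_width"],o["grasp_force"])
robot.line_to([452.5,-153,110],feed=80); robot.hold(.3)
f=[]
for _ in range(30): robot.hold(.05);f.append(robot.get_obs()["wrist_force"][2])
print("mass",-np.mean(f)/9.81,np.std(f)/30**.5/9.81)
snap("wrist","w4",(220,130,420,330),3)
o=robot.get_obs();print(o["time"],o["gripper_width"],o["grasp_force"])
E
```

```text
w3 -11 [[320.0, 241.0], [320.0, 247.0], [320.0, 252.0], [320.0, 258.0], [320.0, 263.0]]
w3 0 [[318.0, 227.0], [318.0, 232.0], [318.0, 237.0], [318.0, 243.0], [318.0, 248.0]]
w3 11 [[316.0, 213.0], [316.0, 217.0], [316.0, 222.0], [316.0, 227.0], [316.0, 231.0]]
w1 -11 [[319.0, 241.0], [319.0, 246.0], [319.0, 252.0], [319.0, 258.0], [319.0, 263.0]]
w1 0 [[317.0, 227.0], [317.0, 232.0], [317.0, 237.0], [317.0, 243.0], [317.0, 248.0]]
w1 11 [[315.0, 213.0], [314.0, 217.0], [314.0, 222.0], [314.0, 227.0], [314.0, 231.0]]
-0.18152248175911664 0.0
mass -0.01208575892206479 0.008527882479206645
21.4 -0.3883405769604222 0.0
```

View pics/w4.png

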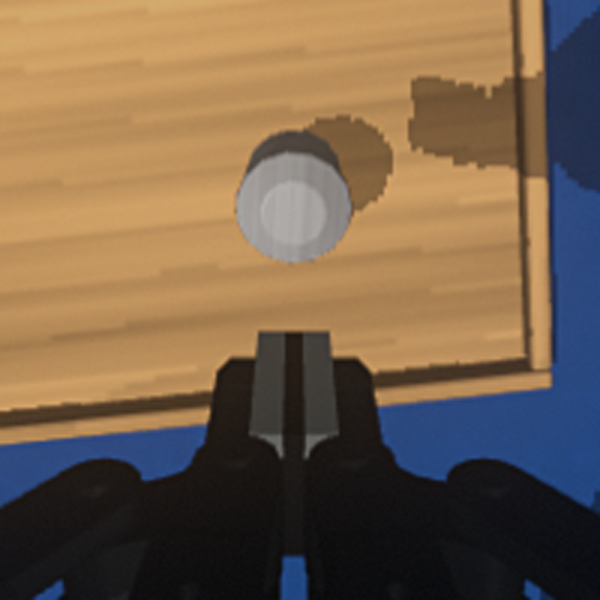

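The pot is still in place at (318,199), so the fingers really end well above the stated TCP. The open pads are 160 px apart, which also puts them nearer the camera. I'll touch an empty spot on the tray floor with shut fingers to find the true tip length.

```bash
python3 - <<'E'
from h import *
np.set_printoptions(precision=2,suppress=True)
print(robot.get_obs()["eef_rot"])
robot.line_to([452,-95,50],feed=150)
hit=robot.line_to([452,-95,-35],feed=30,contact_N=4)
o=robot.get_obs();print(hit,o["tool_pos"],o["wrist_force"],o["time"],o["gripper_width"])
robot.line_to([452,-95,o["tool_pos"][2]+30],feed=150)
E
```

```text
[[ 0.99 -0.12 -0.  ]
 [-0.12 -0.99  0.  ]
 [-0.   -0.   -1.  ]]
True [451.98 -95.   -32.76] [0.58 0.14 4.05] 24.6167 0.0006137304405609663
```

The floor is touched at TCP z = -32.8, so the shut fingertips are about 38.8 mm behind the reported TCP. I'll apply that offset and regrasp.

```bash
echo 'D=38.8 # shut fingertip lies this far behind the reported TCP (measured)' >> h.py; python3 - <<'E'
from h import *
np.set_printoptions(precision=2,suppress=True)
fingers.open_jaws()
robot.line_to([452.7,-153,50],feed=150);robot.hold(.3)
f=[]
for _ in range(15): robot.hold(.03);f.append(robot.get_obs()["wrist_force"][2])
f0=np.mean(f)
robot.line_to([452.7,-153,-7],feed=100); fingers.grasp(25)
o=robot.get_obs();print(o["gripper_width"],o["grasp_force"])
robot.line_to([452.7,-153,50],feed=80); robot.hold(.3)
f=[]
for _ in range(40): robot.hold(.03);f.append(robot.get_obs()["wrist_force"][2])
print("mass",(f0-np.mean(f))/9.81,f0,np.std(f)/40**.5/9.81)
snap("wrist","w5",(220,130,420,330),3)
o=robot.get_obs();print(o["time"],o["gripper_width"],o["grasp_force"])
E
```

```text
34.577976693429534 24.79930666493601
mass 0.28770355046004253 0.01944701017979465 0.00871608816014949
31.025 34.904875889762934 25.23972317139851
```

View pics/w5.png

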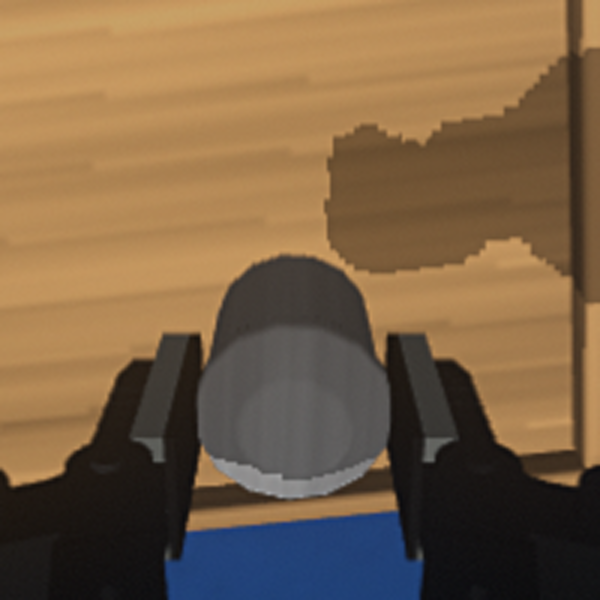

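The pot is gripped upright by the lid rim at (318,267), weighing about 0.29 kg, which is roughly 11 notches. I'll place it with the jaws turned 45° so they clear the fork arms and crossbar, lowering it softly and releasing with the dish just touched.

```bash
python3 - <<'E'
from h import *
from scipy.spatial.transform import Rotation as Ro
np.set_printoptions(precision=1,suppress=True)
t=cams.camera_info("top");print("stand",onz(t,(276,131),206))
R0=R();Q=Ro.from_euler('z',-45,degrees=True).as_matrix()@R0
robot.line_to([452.7,-153,150],feed=200)
robot.move_to([628,137.5,150],Q)
robot.line_to([628,137.5,85],feed=120)
hit=robot.line_to([628,137.5,70],feed=30,contact_N=2.5)
o=robot.get_obs();print(hit,o["tool_pos"],o["wrist_force"],o["time"])
fingers.open_jaws();print(robot.get_obs()["time"],robot.get_obs()["wrist_force"])
robot.line_to([628,137.5,130],feed=80)
robot.move_to([540,60,330-0],R0);robot.hold(.3)
o=robot.get_obs();print(o["time"],o["gripper_width"])
snap("wrist","w6");snap("scene","s6")
t6=cams.read_camera("top");np.save("pics/t6.npy",t6)
a=cv2.imread("pics/w6.png")[40:220,180:560];s=cv2.imread("pics/s6.png")[140:280,210:420]
b=np.zeros((270+400,600,3),np.uint8);b[:270,:570]=cv2.resize(a,(570,270),interpolation=2);b[270:670,:600]=cv2.resize(s,(600,400),interpolation=2)
cv2.imwrite("pics/c6.png",cv2.resize(b,None,fx=.89,fy=.89,interpolation=cv2.INTER_AREA))
E
```

```text
stand [765.2 127.6 206. ]
False [627.8 137.5  69.8] [-0.   0.2 -1.8] 37.0833
37.6333 [-0.4  0.3 -0.6]
39.7583 85.37221394137264
```

View pics/c6.png

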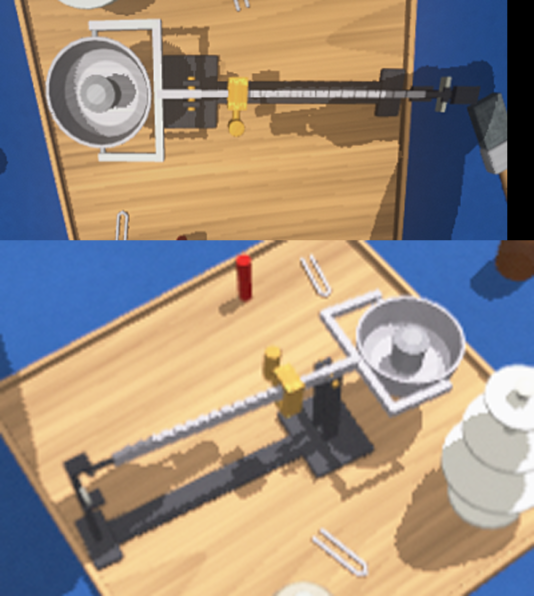

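The pot stands upright in the dish near its centre, at about (98,95) in the upper crop. The poise is still in notch 1 and the pointer is up. Now I push the knob with shut fingers: detect contact first, then travel 11 notches, back off, and take a view from the robot's side.

```bash
cat >> h.py <<'E'
from scipy.spatial.transform import Rotation as Ro
B3=np.r_[BD,0];bx=np.array([BD[1],-BD[0],0]);K0=np.array([578.9,1.9,0])
RP=Ro.from_euler('z',-90,degrees=True).as_matrix()@R()
def at(s,off=3,z=132-38.8): return K0-(s-45)*B3-off*bx+[0,0,z]
def look(name):
    zt=np.array([1,0,-1])/2**.5;xt=np.array([-1,0,-1])/2**.5
    robot.move_to([480,-140,205],np.c_[xt,np.cross(zt,xt),zt]);robot.hold(.6)
    i,im=snap("wrist",name)
    h=cv2.cvtColor(im,cv2.COLOR_RGB2HSV);m=cv2.inRange(h,(18,140,70),(32,255,255))
    N,lab,st,c=cv2.connectedComponentsWithStats(m)
    for k in range(1,N):
        if st[k][4]>40: print(st[k].tolist(),c[k].round(1))
    return i,im
E
python3 - <<'E'
from h import *
np.set_printoptions(precision=1,suppress=True)
fingers.grasp(25)
robot.move_to(at(16,z=150),RP)
robot.line_to(at(16),feed=120)
hit=robot.line_to(at(40),feed=25,contact_N=2)
p=robot.get_obs()["tool_pos"];s0=45-(p-K0)@B3;print(hit,"contact s",s0,robot.get_obs()["time"])
if hit and 18<s0<34:
    robot.line_to(at(s0+131.5),feed=60)
    print(robot.get_obs()["wrist_force"],robot.get_obs()["time"])
    robot.line_to(at(s0+122),feed=60);robot.line_to(at(s0+122,z=150),feed=150)
    i,im=look("w7");print(robot.get_obs()["time"])
    for s in(45,165,177,189): 
        for dz in(0,5): print(s,dz,proj(i,K0+(32+15)*bx-(s-45)*B3+[0,0,141+dz]),proj(i,K0-(s-45)*B3+[0,0,143+dz]))
    G=K0+32*bx-200*B3;print("tip",[proj(i,G+[0,0,121+d]) for d in(-7.5,0,7.5,22)],"mark",[proj(i,G-14*B3+[0,0,121+d]) for d in(-5,0,5)])
E
```

```text
True contact s 23.929639585045624 43.1583
[-1.   0.2  0.4] 45.5083
[316, 169, 20, 48, 753] [325.7 192.8]
[521, 212, 51, 43, 384] [544.6 242.2]
48.0917
45 0 [423.4 220.7] [442.5 206.7]
45 5 [424.  224.3] [443.4 210.7]
165 0 [331.4 216.4] [338.5 201.2]
165 5 [331.5 220.2] [338.6 205.4]
177 0 [321.7 216. ] [327.5 200.6]
177 5 [321.8 219.7] [327.6 204.8]
189 0 [312.  215.5] [316.4 200. ]
189 5 [312.  219.3] [316.4 204.2]
tip [array([267.2, 187.3]), array([266.6, 192.9]), array([266.1, 198.5]), array([265.1, 209.7])] mark [array([255.1, 188.5]), array([254.7, 192.2]), array([254.3, 196. ])]
```

The camera is upside down in this pose. The poise's far top edge is at row ~216.5, against 216.0 predicted for level at notch 12 (177 mm), so the beam is about level. I'll check the pointer directly against the white tab with numbers.

```bash
python3 - <<'E'
import numpy as np,cv2
im=np.load("pics/w7.npy");g=cv2.cvtColor(im,cv2.COLOR_RGB2GRAY)
print("     "+" ".join(f"{c:3d}" for c in range(238,300,2)))
for r in range(172,216): print(r," ".join(f"{v:3d}" for v in g[r,238:300:2]))
E
```

```text
238 240 242 244 246 248 250 252 254 256 258 260 262 264 266 268 270 272 274 276 278 280 282 284 286 288 290 292 294 296 298
172  59  58  57  59  59  58  58  59  50  43  43  43  48  47  57  57  58  55 119 118 121 121 121 121 122 123 122 123 123 123 124
173  59  59  59  58  57  60  59  57  49  44  44  43  37  37  47  47  46  44 131 129 129 130 129 129 128 129 128 130 127 128 127
174  60  59  58  56  59  59  59  59  48  43  44  44  35  34  37  36  36  38 135 132 132 133 131 132 131 132 131 132 131 131 130
175  59  58  59  56  59  59  58  59  46  43  43  42  37  53  47  47  49  50 133 131 130 130 128 129 129 129 129 129 129 127 128
176  58  59  58  58  58  60  60  58  44  43  44  41  57 115  72  71  92  77 129 126 127 127 127 126 125 126 125 127 126 125 126
177  59  59  59  59  59  59  58  58  46  45  44  42  70 145 107  77 124 113 128 126 126 128 127 126 128 126 126 126 125 126 125
178  58  59  58  59  59  59  59  62  44  44  45  38  66 143 115  74 130 128 128 128 128 127 128 128 128 126 127 129 126 127 126
179  59  58  60  60  60  59  60  62  44  43  46  36  59 140 103  72 127 126 125 
[... 3955 characters left out ...]
  62  62  62  64  62  63  63  64  64  63  64  63  63  63  62
211  63  62  63  63  64  64  47  47  48  46  61  64  64  64  63  63  64  63  63  63  62  62  63  64  66  63  63  63  64  65  63
212 119  60  63  63  64  63  49  46  47  44  63  63  63  62  63  63  65  63  63  64  64  64  64  63  63  63  62  64  63  63  63
213 175  73  62  63  63  64  48  46  48  41  62  63  63  63  62  62  64  62  62  63  63  64  64  62  63  65  63  63  64  64  62
214 192 108  61  62  64  63  46  48  48  43  62  63  63  62  64  63  63  62  63  64  64  62  62  62  64  63  62  64  63  64  64
215 191 137  60  65  65  64  48  47  49  42  63  64  63  63  63  65  64  63  61  64  63  61  61  62  64  63  64  63  63  64  63
```

The tab's front face spans rows 182–189 and its top face rows 189–194; the pointer is at about row 193, so the tip may stand up to 6 mm high. To settle it, I'll repeat the pose of picture w2, taken when the empty scale balanced, and compare the pointer with that level state.

```bash
python3 - <<'E'
from h import *
np.set_printoptions(precision=2,suppress=True,linewidth=220)
BD0=np.array([.143,.99]);BD0/=np.linalg.norm(BD0);y=np.r_[-BD0,0];z=np.array([0,0,-1.])
robot.move_to([560,60,330],np.c_[np.cross(y,z),y,z]);robot.hold(.4);snap("wrist","w8")
i8=np.load("pics/w8_i.npy",allow_pickle=True).item();i2=np.load("pics/w2_i.npy",allow_pickle=True).item()
print(np.abs(i8["pose"]-i2["pose"]).max(),robot.get_obs()["time"])
g=[cv2.cvtColor(np.load(f"pics/{f}.npy"),cv2.COLOR_RGB2GRAY) for f in("w2","w8")]
G=K0+32*bx-200*B3
print([proj(i8,G+[0,0,121+d]) for d in(0,7.5)])
for r in range(116,127):
    print(r);[print("  "," ".join(f"{v:3d}" for v in k[r,462:516])) for k in g]
E
```

```text
0.18651185371351175 50.5833
[array([501.86, 121.64]), array([505.31, 121.93])]
116
    53  48  49  53  53  53  53  48  40  37  37  37  38  38  38  38  39  40  40  41  52  69  79  57  34  34  46  47  46  48  47  48  47  47  46  47  44  37  38  44  47  46  46  47  61  71  71  68  72 136 158 149  68  42
   108 106 106 107 106 100  55  46  39  38  39  39  39  39  39  41  41  41  40  43  54  73  83  52  30  40  48  50  50  49  49  48  48  49  48  48  47  45  38  40  46  49  48  48  68  75  74  70  78 156 164 152  59  40
117
    51  45  49  50  53  52  51  46  34  34  34  34  34  34  32  32  31  32  32  30  31  34  32  29  30  38  46  47  47  47  48  47  47  46  47  40  37  32  38  47  47  46  42  43  64  73  70  69  76 153 159 151  58  39
   107 105 107 107 106  94  55  45  35  37  35  33  34  35  33  33  33  33  33  32  32  33  35  31  31  42  49  49  48  49  49  49  48  50  47  41  42  39  34  41  49  47  46  49  69  74  74  71  93 159 161 132  52  42
118
    49  46  47  51  50  52  51  44  35  33  34  36  33  33  33  35  35  36  35  34  33  32  32  30  30  43  47  48  49  49  47  47  4
[... 3140 characters left out ...]
 71  69  70 107 151 157 103  49  39  29
   105 105 108 106  94  70  66  67  67  66  66  59  57  52  56  63  72  69  62  59  79  94  73  54  51  50  49  50  51  50  51  49  50  49  50  51  43  34  43  49  48  47  58  72  75  71  72 124 159 161  85  47  41  29
126
    43  48  52  51  51  51  50  50  51  49  49  49  49  49  48  50  59  60  53  54  73 104 105  91  69  52  48  51  50  50  50  50  48  51  50  48  39  45  48  48  47  47  58  70  72  70  72 125 155 159  85  47  37  28
   106 107 108 107  86  57  52  52  52  50  50  50  51  50  50  55  67  62  56  56  79 104 104  97  74  51  50  51  51  53  50  52  51  52  51  49  45  38  47  48  49  48  59  72  72  71  73 129 159 164  73  45  34  28
```

The bar end moved about +0.8 px while the static gate moved about -0.2 px. I'll get a sub-pixel figure.

```bash
python3 - <<'E'
from h import *
from scipy.optimize import least_squares
from scipy.ndimage import shift
g=[cv2.cvtColor(np.load(f"pics/{f}.npy"),cv2.COLOR_RGB2GRAY).astype(float) for f in("w2","w8")]
i=np.load("pics/w8_i.npy",allow_pickle=True).item()
def fit(r0,r1,c0,c1):
    f=lambda p:(shift(g[0],(p[1],p[0]),order=1)[r0:r1,c0:c1]*p[2]-g[1][r0:r1,c0:c1]).ravel()
    s=least_squares(f,[.3,0,1],diff_step=.02);return s.x,np.sqrt(np.mean(s.fun**2))
print("bar",fit(119,126,472,491),fit(119,126,469,484));print("gate",fit(112,130,504,516),fit(116,135,500,514))
G=lambda s,d:proj(i,K0+32*bx-(s-45)*B3+[0,0,128+d*s/245])
for s in(215,226): print(s,(G(s,5)-G(s,0))/5)
E
```

```text
bar (array([0.54459749, 0.05473959, 1.03938925]), np.float64(4.113360080875646)) (array([0.52066251, 0.05009556, 1.03268406]), np.float64(2.9294676936057953))
gate (array([-0.11160367, -0.2045158 ,  1.03408228]), np.float64(5.607875200946416)) (array([-0.1034106 , -0.17794518,  1.0354307 ]), np.float64(5.164629060682187))
215 [0.3694805  0.03595737]
226 [0.4062463  0.03775969]
```

Relative to the gate, the bar end has shifted about 0.65 px from the level state, so the tip is about 1.6 mm above the mark. That is inside the ±5 mm band, and one more notch would overshoot. The arm is clear, so I'm handing in.

```bash
python3 -c "
from cell import robot
print(robot.close_job(),robot.get_obs()['time'])"
```

```text
the job is handed in; nothing more can be done
the job is handed in; nothing more can be done
```

The job is handed in: the pot (about 0.29 kg) stands upright in the dish, and with the poise at notch 12 (177 mm) I measured the pointer about 1.6 mm above the centre mark; the verdict was not shown. The fingertips end about 39 mm short of the stated TCP, which cost two missed grasps that did not move the pot.

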